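# Switch off the sanding box and draw out its filter tray

## Task

The filter of the downdraft sanding box on the violin maker's bench is due for cleaning. Switch the box off by pressing the red half of its rocker switch fully down, then hook a fingertip behind the lip of the filter tray's pull and draw the tray out along its runners as far as its stop. Do not pinch the lip between the fingers, and leave everything lying on the deck and the bench where it is.

Things in the scene. Friction and masses are not known exactly. Their poses are not given: they have to be found in the camera images.
- sander: the downdraft sanding box, fixed to the bench: grey, 300 mm deep (x), 440 mm wide (y), perforated deck 85 mm above the bench. Origin on the bench under its middle; front along its own -x (to the robot, turned up to 13 degrees), y left, z up. Black control pod, 70 mm high, 68 mm out from the front at the right; fan housing 137 mm high at the left end, behind own x = -25 mm, own y 221 to 331 mm
- pull_lip (a point): middle of the top edge of the lip of the filter tray's pull, on its inner face (away from the robot), 66 mm above the bench. The pull is a U-channel 140 mm long (y), open at top and ends, on the tray's blue front: lip 8 mm thick with orange trim, 26 mm above the channel floor, 38 mm gap from lip to blue front (70 mm high). Moves with the tray, which comes out along this point's own -x
- pull_trim (a point): middle of the outer face (towards the robot) of the orange trim strip on that lip, 49 mm above the bench; the strip is 4 mm thick, 26 mm high (4 mm short of the lip's top), 140 mm long (y). In the rules the lip's inner aluminium plate, 4 mm thick, is filter_tray_c1 and this trim is filter_tray_c2
- filter_tray (a joint): how far the filter tray is drawn out on its runners, in m: 0 shut, 0.14 at the stop. It starts shut or up to 20 mm out, needs about 3 to 6 N to move and stays where it is left
- rocker_red (a point): the point to press on the sander's rocker switch, on top of the control pod: on the upper face of its red half (the half towards the robot), 19 mm from the rocking axis, about 81 mm above the bench when off and 88 mm when on. The rocker is 60 mm long (x) and 46 mm wide (y), red half near the robot, green half far; own axes as the sander's when off, tipped about y by the joint value
- rocker (a joint): angle of the rocker switch in rad: 0.4 = on (red half up), 0 = off (red half pressed fully down). About 4 N on the red half moves it; it stays where it is left
- cork_block: cork sanding block, 45 x 85 x 25 mm, lying loose on the sander's deck; origin at the centre of its underside
- tailpiece: black violin tailpiece, 110 x 40 x 12 mm, lying loose on the sander's deck; origin at its underside
- peg_pot: blue ceramic pot of black violin pegs, 76 mm across, 85 mm high, loose on the bench on the left; origin under its centre
- spool_clamp_a: wooden spool clamp standing on end, 38 mm across, 101 mm high, loose on the bench on the left; origin under its centre
- spool_clamp_b: a second spool clamp, the same as the first
- varnish_bottle: amber varnish bottle, 52 mm across, 95 mm high, loose on the bench on the right; origin under its centre
- glue_bottle: white glue bottle, 56 mm across, 120 mm high, loose on the bench on the right; origin under its centre
- chisel: chisel lying on the bench on the right, about 245 mm long, 22 mm high; origin under the ferrule

How it is judged:
By the outcome, as a careful person would: the job done as asked, in the order asked, and still so for the second after the job is handed in, with the robot touching nothing.
It also fails if it takes over 45 s, if anything falls off the work surface, if the arm or the gripper's body presses on something with over 40 N, if the wrist force passes 120 N, or if a joint passes its speed limit or range.

## Robot

A 6-joint arm with a two-finger parallel gripper is mounted at the origin on the work surface. World frame = base frame: x ahead of the robot, y to its left, z up, the work surface at z = 0. Lengths are in m, angles in degrees, forces in N, time in s.
With the tool pointing down it reaches from about 0.35 to 0.875 m from the base axis. Payload 4.2 kg.
Tool frame: the origin (TCP) lies where the fingers leave the gripper's body, on its centre line; the fingertips stand 70 mm ahead of it and the grasp point (between the pads) lies 51 mm ahead of it; z points along the fingers, y is the direction in which the jaws open and shut (so a half turn about z gives the same grasp; the last joint's range is limited). The gripper opens to 87 mm and grips with 3 to 60 N. Pads are 19 mm wide; open, the fingers measure 117 mm over their backs; the gripper's body (75 mm by 190 mm) begins 51 mm behind the grasp point.
Start: joints at [82.197, 22.042, 0.453, 0, -68.411, -14.817], TCP at [0.24, 0.577, 0.292] pointing down, gripper open.
Joint ranges: [-179.83, 179.83], [-69.29, 118.12], [-61.27, 80.66], [-181.25, 117.63], [-171.15, -9.14], [-177.46, 177.46]. Speed limits (degrees/s): [159.86, 159.86, 180, 180, 180, 180].

## Interface

Orientations are given as a 3x3 rotation matrix whose columns are the frame's x, y, z axes.
In Python, from station import sense, capture, camera_model, finish_job gives the robot as it stands.
- The arm moves only by the shell command python3 -m inch 'ROWS'. ROWS is JSON, a list of rows, each an object with "hand": the closure, from 0 (fully open) to 1 (shut); "slide": the shift along the world's x, y, z in cm, a list of three; "yaw": the turn about the world's z in rad. A call has 1 to 10 rows; each row is the pose to reach, as a shift and turn from the pose commanded when the call began; what a row does not reach only later rows make up. A row lasts 1/8 s, in which the tool goes at most 62.5 mm and 10.7 degrees, less where a joint would pass 70% of its speed; a pose out of reach is approached as far as the arm can. A call with a gripper value outside its range is refused whole. The fingers move at their own pace and stop on an object; the grip force is fixed at half the most. Time passes only in rows, so rows that repeat a pose let the fingers close. It gives the time, the measured TCP pose, the force and the opening at its end, in the units of the state.
- sense(): the state, without advancing time (a new reading comes with each control period).
- capture(name): name is "side" or "top" or "wrist"; returns the picture (384x512x3 uint8, blue, green, red); there is no depth.
- camera_model(name): a dict with "mtx" (3x3 intrinsics, pixels), "k1" (the pictures are not rectified: a ray, as slopes to the right and down, at radius r is drawn at 1 + k1 r^2 times it, then the intrinsics apply), "xyz" and "orientation" of the camera in the world; the wrist camera has in their place "tool_from_camera" (4x4, takes a point from camera to tool coordinates, whose origin is the TCP and whose axes are the flange's). Camera axes: x right, y up, looking along -z (the intrinsics and any distortion apply to the point x, -y, -z); pixel columns grow to the right and rows downward; lengths in m; the calibration is good to about 2 mm. A picture is of the moment at which its call begins: read the wrist's pose just before it. camera_model takes no time and is no camera call.
- finish_job(): hands the job in, once; it reports no verdict.
The state is a dict: "time_s": time; "joints": joint angles; "joint_velocities": joint speeds; "effort": joint torques, N m; "tcp_pos": TCP position; "ee_rot": TCP orientation; "wrist_force": force on the tool from outside, world axes, zero at the start; "moment": the same for the moment, N m; "gripper_width": opening from 0.0 (shut) to 1.0 (fully open).
Only numpy, scipy, OpenCV 4.12 (cv2) and the standard library are available. Lean on these libraries where they do the work, as an engineer would, in place of code of your own. Each camera call takes 0.05 s, during which the arm holds its last target. There are 200 camera calls.

## Working session

There is one attempt and no reset: what is moved stays moved. The work goes in short steps, Python scripts to look and compute and a shell command to move; the robot and the scene stay as the last step left them, time stands still between calls to the robot, and variables do not carry over. Pictures are saved under pics/ and viewed, about 8 in all and at most 12, crops included, and the job is handed in when it is done.

```bash
mkdir -p pics; cat > h.py <<'E'
import numpy as np, cv2
from station import sense, capture, camera_model
def cam(name, s=None):
    m=camera_model(name)
    if name=='wrist':
        s=s or sense(); T=np.eye(4); T[:3,:3]=s['ee_rot']; T[:3,3]=s['tcp_pos']
        W=T@np.array(m['tool_from_camera']); R,t=W[:3,:3],W[:3,3]
    else: R,t=np.array(m['orientation']),np.array(m['xyz'])
    return np.array(m['mtx']),m['k1'],R,t
def ray(c,uv):
    K,k,R,t=c
    p=cv2.undistortPoints(np.array([[uv]],float),K,np.array([k,0,0,0.]))[0,0]
    return t,R@np.array([p[0],-p[1],-1])
def onz(c,uv,z):
    t,d=ray(c,uv); return t+d*(z-t[2])/d[2]
def proj(c,P):
    K,k,R,t=c
    q=(np.array(P)-t)@R; x=q[0]/-q[2]; y=-q[1]/-q[2]; f=1+k*(x*x+y*y)
    return (K@[x*f,y*f,1])[:2]
E
python3 - <<'E'
from h import *
for n in ['top','side']:
    im=capture(n); cv2.imwrite(f'pics/{n}0.png',im); cv2.imwrite(f'pics/{n}0b.png',cv2.resize(im,(800,600)))
    print(n,camera_model(n)['xyz'])
s=sense();print(s['time_s'],s['tcp_pos'],s['ee_rot'],s['gripper_width'])
E
```

```text
top [ 0.42367314 -0.07862937  1.80392096]
side [0.53765746 0.78375738 0.91835129]
0.1 [0.24023554 0.57656143 0.2912632 ] [[ 9.22994115e-01 -3.84813525e-01 -6.43350176e-04]
 [-3.84814043e-01 -9.22992247e-01 -1.86108301e-03]
 [ 1.22362689e-04  1.96533885e-03 -9.99998061e-01]] 0.9995776917072072
```

View pics/top0b.png

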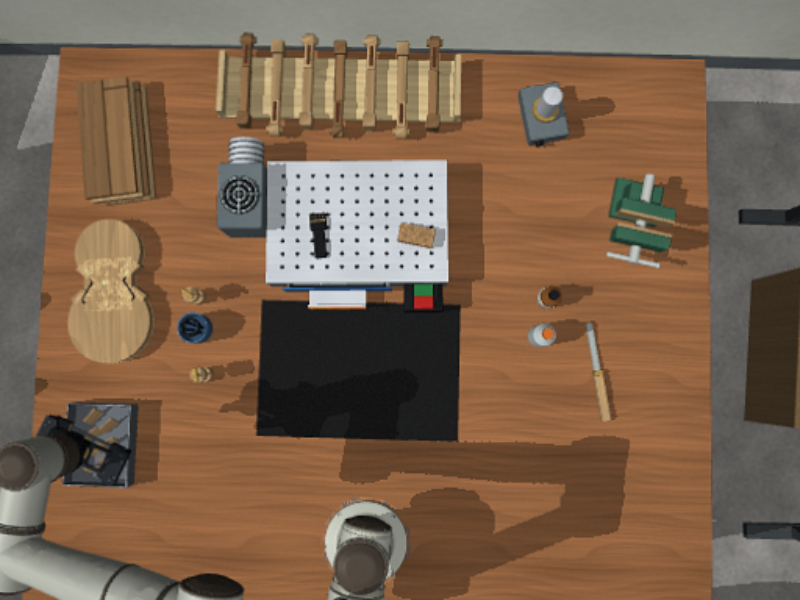

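View pics/side0b.png

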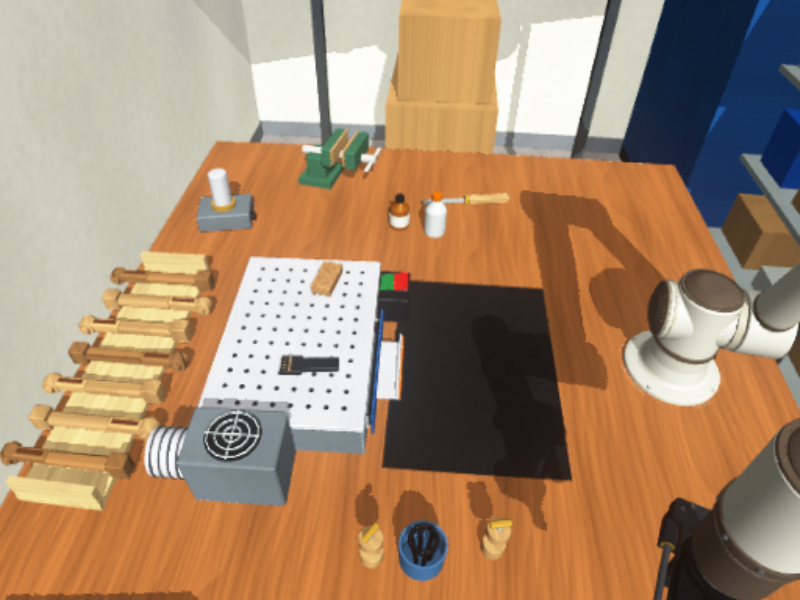

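The top view shows the box's deck at (267–447, 160–283), red rocker half at (423,302), and the pull at (310–366, 290–308) in front of the blue tray face. The side view agrees: red at (400,282) and the pull lip along x≈400, y 335–400. The jig, pots and bottles are well clear of the pull.

```bash
python3 - <<'E'
from h import *
for n in ['top','side']:
    im=cv2.imread(f'pics/{n}0.png'); c=cam(n); hsv=cv2.cvtColor(im,cv2.COLOR_BGR2HSV)
    def comp(m,name,z,box):
        x0,y0,x1,y1=box; k=np.zeros_like(m);k[y0:y1,x0:x1]=m[y0:y1,x0:x1]
        N,l,st,ce=cv2.connectedComponentsWithStats(k)
        i=1+np.argmax(st[1:,4]); r=cv2.minAreaRect(np.argwhere(l==i)[:,::-1].astype(np.float32))
        print(n,name,st[i],'cen',onz(c,ce[i],z).round(4),'corners',[onz(c,p,z)[:2].round(3).tolist() for p in cv2.boxPoints(r)])
    box=(160,170,300,215) if n=='top' else (235,165,275,275)
    H,S,V=cv2.split(hsv)
    comp((((H<5)|(H>174))&(S>180)&(V>120)).astype(np.uint8),'red',.088,box)
    comp(((H>50)&(H<75)&(S>120)&(V>60)).astype(np.uint8),'green',.083,box)
    comp(((H>=5)&(H<20)&(S>120)).astype(np.uint8),'orange',.06,box)
    comp(((H>95)&(H<120)&(S>120)).astype(np.uint8),'blue',.07,box)
    if n=='top': comp(((V>170)&(S<40)).astype(np.uint8),'deck',.085,(165,95,300,183))
    x0,y0,x1,y1=(190,170,300,210) if n=='top' else (230,165,280,275)
    cv2.imwrite(f'pics/{n}0c.png',cv2.resize(im[y0:y1,x0:x1],None,fx=7 if n=='top' else 5,fy=7 if n=='top' else 5,interpolation=cv2.INTER_CUBIC))
E
```

```text
top red [265 190  12   8  87] cen [ 0.5875 -0.126   0.088 ] corners [[0.599, -0.106], [0.6, -0.147], [0.574, -0.147], [0.572, -0.106]]
top green [265 182  12   7  84] cen [ 0.6186 -0.126   0.083 ] corners [[0.629, -0.105], [0.63, -0.146], [0.608, -0.147], [0.607, -0.106]]
top orange [160 170  38  45 586] cen [0.5945 0.2554 0.06  ] corners [[0.668, 0.298], [0.672, 0.155], [0.504, 0.149], [0.5, 0.29]]
top blue [181 183  70   3 184] cen [0.6185 0.0812 0.07  ] corners [[0.611, 0.213], [0.619, 0.213], [0.626, -0.049], [0.618, -0.049]]
top deck [ 170  102  117   80 7197] cen [0.7791 0.0306 0.085 ] corners [[0.924, 0.269], [0.939, -0.175], [0.638, -0.184], [0.623, 0.252]]
side red [252 174   9  12  87] cen [ 0.5851 -0.1201  0.088 ] corners [[0.602, -0.148], [0.574, -0.15], [0.571, -0.095], [0.597, -0.093]]
side green [243 175   9  11  89] cen [ 0.6154 -0.1196  0.083 ] corners [[0.633, -0.145], [0.605, -0.148], [0.601, -0.098], [0.628, -0.095]]
side orange [235 165  40  16 394] cen [ 0.5772 -0.2     0.06  ] corners [[0.67, -0.223], [0.527, -0.236], [0.524, -0.155], [0.661, -0.142]]
side blue [237 198   8  77 152] cen [0.615  0.1163 0.07  ] corners [[0.614, 0.244], [0.623, -0.047], [0.615, -0.047], [0.608, 0.244]]
```

View pics/top0c.png

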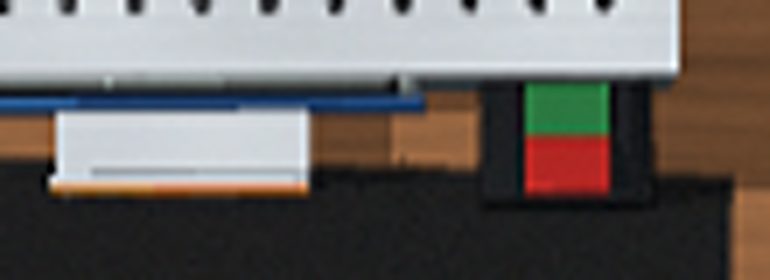

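The crop shows the pull channel between columns 55 and 308 (crop), orange edge at row 188, and the rocker with red at (567,165). The box is turned only about +1.8°. Next I move to a viewing pose with the hand closed.

```bash
python3 -m inch '[{"hand":1,"slide":[3,-6,0],"yaw":0.1},{"hand":1,"slide":[5,-12,0],"yaw":0.2},{"hand":1,"slide":[8,-18,0],"yaw":0.3},{"hand":1,"slide":[10,-24,0],"yaw":0.426},{"hand":1,"slide":[13,-29,0],"yaw":0.426},{"hand":1,"slide":[15,-35,0],"yaw":0.426},{"hand":1,"slide":[18,-41,0],"yaw":0.426},{"hand":1,"slide":[20,-47,0],"yaw":0.426},{"hand":1,"slide":[23,-53,0],"yaw":0.426},{"hand":1,"slide":[25,-58,0],"yaw":0.426}]'; python3 -m inch '[{"hand":1,"slide":[0,0,0],"yaw":0},{"hand":1,"slide":[0,0,0],"yaw":0}]'
python3 - <<'E'
from h import *
s=sense(); c=cam('wrist',s); im=capture('wrist'); cv2.imwrite('pics/w1.png',im); cv2.imwrite('pics/w1b.png',cv2.resize(im,(800,600)))
np.savez('w1.npz',**dict(K=c[0],k=c[1],R=c[2],t=c[3]))
print(s['time_s'],s['tcp_pos'],np.degrees(np.arctan2(s['ee_rot'][1][1],s['ee_rot'][0][1])),s['wrist_force'],c[3])
E
```

```text
time_s: 1.35
tcp_pos: [0.4878, 0.0022, 0.2922]
ee_rot: [[1.0, 0.031, 0.0], [0.031, -1.0, 0.0], [0.0, -0.0, -1.0]]
wrist_force: [1.1, 1.1, 0.4]
gripper_width: 0.021
time_s: 1.6
tcp_pos: [0.487, 0.0039, 0.2918]
ee_rot: [[1.0, 0.03, -0.001], [0.03, -1.0, 0.0], [-0.001, -0.0, -1.0]]
wrist_force: [0.8, 0.8, -0.1]
gripper_width: 0.005
1.6 [0.48700276 0.00388542 0.29177473] -88.27432903013182 [ 0.82174156  0.76148214 -0.11162052] [0.55830859 0.00556472 0.38363408]
```

View pics/w1b.png

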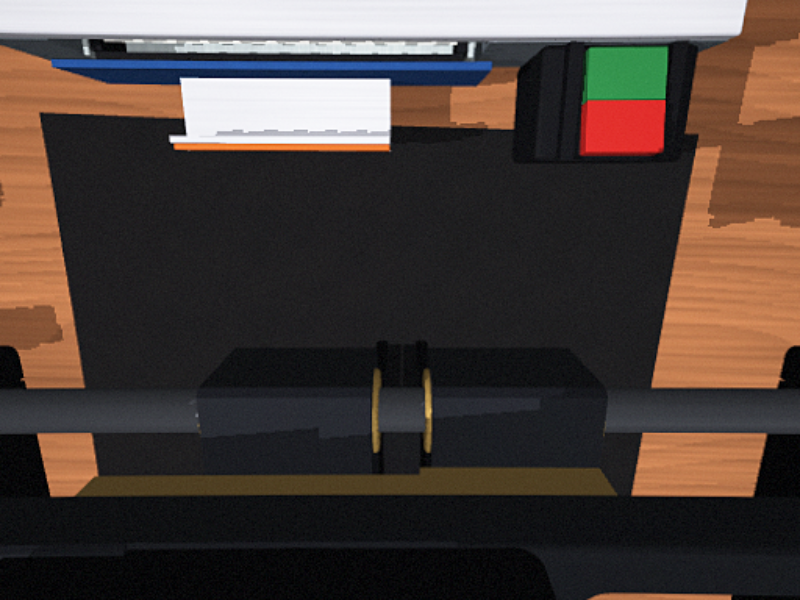

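The wrist view shows the white lip top at rows 136–143 (columns 170–390), orange trim below at 143–150, and the red half at (580–665, 100–155).

```bash
python3 - <<'E'
from h import *
d=np.load('w1.npz'); c=(d['K'],float(d['k']),d['R'],d['t'])
f=512/800
def P(n,u,v,z): print(n,onz(c,((u)*f-.2,v*f-.2),z).round(4))
P('lip top L inner',171,136.5,.066);P('lip top R inner',390,136.5,.066);P('lip outer top L',172,144,.062);P('lip outer top R',390,143.5,.062)
P('blue top L',52,61,.07);P('blue top R',491,64,.07)
for z in (.083,):P('axis L',584,100,z);P('axis R',667,100,z)
P('red near L',580,156,.093);P('red near R',662,156,.093)
t=cam('top')
for n,u,v,z in [('lip L',50,183,.066),('lip R',308,183,.066),('lip outer',180,190,.05),('lip top inner',180,176,.066)]: print('top',n,onz(t,(190+u/7-.4,170+v/7-.4),z).round(4))
# two-view red centroid
im=cv2.imread('pics/w1.png');hsv=cv2.cvtColor(im,cv2.COLOR_BGR2HSV);H,S,V=cv2.split(hsv)
m=(((H<5)|(H>174))&(S>180)&(V>120)); m[120:]=0; p=np.argwhere(m).mean(0)[::-1]
print('red cen wrist',onz(c,p,.088).round(4))
E
```

```text
lip top L inner [0.5722 0.1523 0.066 ]
lip top R inner [0.5771 0.0132 0.066 ]
lip outer top L [0.5678 0.154  0.062 ]
lip outer top R [0.5731 0.0132 0.062 ]
blue top L [0.6121 0.2164 0.07  ]
blue top R [ 0.6201 -0.0469  0.07  ]
axis L [ 0.5998 -0.1012  0.083 ]
axis R [ 0.601  -0.1498  0.083 ]
red near L [ 0.568  -0.0996  0.093 ]
red near R [ 0.5693 -0.1474  0.093 ]
top lip L [0.5725 0.1519 0.066 ]
top lip R [0.5761 0.0122 0.066 ]
top lip outer [0.5718 0.0828 0.05  ]
top lip top inner [0.5781 0.0816 0.066 ]
red cen wrist [ 0.5854 -0.1239  0.088 ]
```

```bash
python3 -m inch '[{"hand":1,"slide":[4,-5,-2],"yaw":0},{"hand":1,"slide":[8,-10,-5],"yaw":0},{"hand":1,"slide":[9.4,-12.8,-9],"yaw":0},{"hand":1,"slide":[9.4,-12.8,-11.5],"yaw":0},{"hand":1,"slide":[9.4,-12.8,-12],"yaw":0},{"hand":1,"slide":[9.4,-12.8,-12],"yaw":0}]'; python3 -m inch '[{"hand":1,"slide":[0,0,-0.6],"yaw":0},{"hand":1,"slide":[0,0,-1.2],"yaw":0},{"hand":1,"slide":[0,0,-1.8],"yaw":0},{"hand":1,"slide":[0,0,-2.1],"yaw":0},{"hand":1,"slide":[0,0,-2.1],"yaw":0}]'
```

```text
time_s: 2.4
tcp_pos: [0.5818, -0.1224, 0.1731]
ee_rot: [[0.999, 0.034, 0.001], [0.034, -0.999, -0.0], [0.001, 0.0, -1.0]]
wrist_force: [-0.0, -0.9, 0.6]
gripper_width: 0.009
time_s: 3.02
tcp_pos: [0.5804, -0.1238, 0.1526]
ee_rot: [[0.999, 0.032, -0.002], [0.032, -1.0, -0.0], [-0.002, 0.0, -1.0]]
wrist_force: [-5.4, 2.6, 10.5]
gripper_width: 0.001
```

```bash
python3 -m inch '[{"hand":1,"slide":[0,0,-0.2],"yaw":0},{"hand":1,"slide":[0,0,-0.4],"yaw":0},{"hand":1,"slide":[0,0,-0.4],"yaw":0}]'
```

```text
time_s: 3.4
tcp_pos: [0.5804, -0.1237, 0.1521]
ee_rot: [[0.999, 0.033, -0.001], [0.033, -0.999, -0.001], [-0.001, 0.001, -1.0]]
wrist_force: [-12.4, 4.5, 25.9]
gripper_width: 0.007
```

The switch has bottomed: the force rose 15 N over 0.5 mm. I'll lift and look.

```bash
python3 -m inch '[{"hand":1,"slide":[0,0,3],"yaw":0},{"hand":1,"slide":[0,0,8],"yaw":0},{"hand":1,"slide":[-4,4,12],"yaw":0},{"hand":1,"slide":[-8,9,14],"yaw":0},{"hand":1,"slide":[-8,13,14],"yaw":0},{"hand":1,"slide":[-8,13,14],"yaw":0},{"hand":1,"slide":[-8,13,14],"yaw":0}]'
python3 - <<'E'
from h import *
s=sense(); c=cam('wrist',s); im=capture('wrist'); cv2.imwrite('pics/w2b.png',cv2.resize(im,(800,600))[:300])
np.savez('w2.npz',**dict(K=c[0],k=c[1],R=c[2],t=c[3]))
print(s['time_s'],s['tcp_pos'],s['wrist_force'])
E
```

```text
time_s: 4.28
tcp_pos: [0.5013, 0.0061, 0.287]
ee_rot: [[1.0, 0.032, -0.0], [0.032, -1.0, -0.0], [-0.0, 0.0, -1.0]]
wrist_force: [0.1, 1.1, -0.7]
gripper_width: 0.006
4.275 [0.50134265 0.00606013 0.28702785] [ 0.06142628  1.06183516 -0.66932422]
```

View pics/w2b.png

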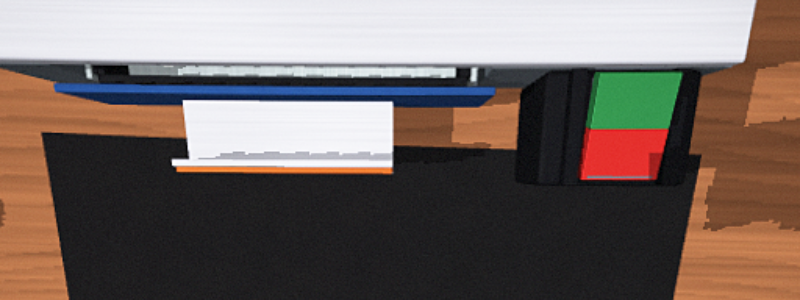

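The green half now stands up (592–683, 72–129), the red half is foreshortened with its near edge at row ~178, and the pull is unchanged. A numeric check of the red plane's tilt follows.

```bash
python3 - <<'E'
from h import *
f=.64
for n,rows in (('w1',[(625,46),(625,100),(622,156)]),('w2',[(640,72),(637,129),(622,176),(622,181)])):
    d=np.load(n+'.npz'); c=(d['K'],float(d['k']),d['R'],d['t'])
    for u,v in rows:
        print(n,u,v,[ (z,onz(c,(u*f-.2,v*f-.2),z)[0].round(4)) for z in (.07,.081,.093)])
d=np.load('w2.npz'); c=(d['K'],float(d['k']),d['R'],d['t'])
for u,v,z in ((172,159,.066),(393,160,.066),(176,167,.062),(393,168,.062)): print(onz(c,(u*f-.2,v*f-.2),z).round(4))
# rocker near/far end predictions, axis (x .6005)
E
```

```text
w1 625 46 [(0.07, np.float64(0.6319)), (0.081, np.float64(0.6294)), (0.093, np.float64(0.6265))]
w1 625 100 [(0.07, np.float64(0.6023)), (0.081, np.float64(0.6007)), (0.093, np.float64(0.5991))]
w1 622 156 [(0.07, np.float64(0.5695)), (0.081, np.float64(0.5691)), (0.093, np.float64(0.5687))]
w2 640 72 [(0.07, np.float64(0.632)), (0.081, np.float64(0.6299)), (0.093, np.float64(0.6276))]
w2 637 129 [(0.07, np.float64(0.6001)), (0.081, np.float64(0.5992)), (0.093, np.float64(0.5981))]
w2 622 176 [(0.07, np.float64(0.5721)), (0.081, np.float64(0.5721)), (0.093, np.float64(0.5721))]
w2 622 181 [(0.07, np.float64(0.569)), (0.081, np.float64(0.5691)), (0.093, np.float64(0.5693))]
[0.5729 0.1531 0.066 ]
[0.5773 0.0131 0.066 ]
[0.568  0.1529 0.062 ]
[0.5724 0.0131 0.062 ]
```

```bash
python3 -m inch '[{"hand":1,"slide":[4,4,-2],"yaw":0},{"hand":1,"slide":[8,7.7,-5],"yaw":0},{"hand":1,"slide":[9.3,7.7,-9],"yaw":0},{"hand":1,"slide":[9.3,7.7,-12],"yaw":0},{"hand":1,"slide":[9.3,7.7,-12],"yaw":0},{"hand":1,"slide":[9.3,7.7,-12],"yaw":0}]'
python3 - <<'E'
from h import *
im=capture('side'); cv2.imwrite('pics/s3.png',cv2.resize(im[140:290,180:340],(800,750))[:600])
E
```

```text
time_s: 5.08
tcp_pos: [0.5953, 0.0824, 0.1682]
ee_rot: [[1.0, 0.03, 0.002], [0.03, -1.0, -0.0], [0.002, 0.0, -1.0]]
wrist_force: [-0.0, 0.4, 0.5]
gripper_width: 0.002
```

View pics/s3.png

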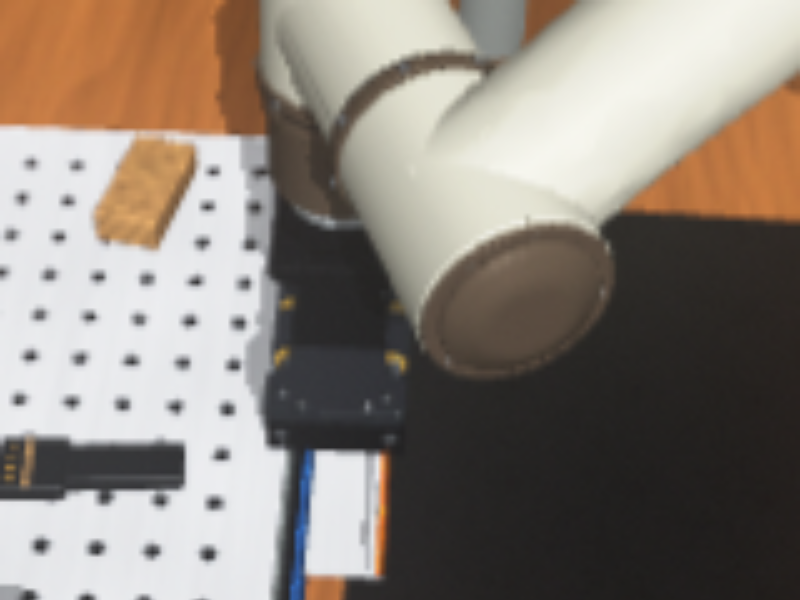

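The gripper sits over the channel (between the blue front at column 300 and orange trim at 378), and the cork and tailpiece are clear. I'll lower it in small steps.

```bash
python3 -m inch '[{"hand":1,"slide":[-0.1,0,-2],"yaw":0},{"hand":1,"slide":[-0.1,0,-3.5],"yaw":0},{"hand":1,"slide":[-0.1,0,-4.6],"yaw":0},{"hand":1,"slide":[-0.1,0,-5.1],"yaw":0},{"hand":1,"slide":[-0.1,0,-5.1],"yaw":0}]'
```

```text
time_s: 5.75
tcp_pos: [0.5934, 0.0831, 0.1161]
ee_rot: [[1.0, 0.031, -0.0], [0.031, -1.0, -0.0], [-0.0, 0.0, -1.0]]
wrist_force: [-0.7, 0.5, -0.3]
gripper_width: 0.008
```

```bash
python3 -m inch '[{"hand":1,"slide":[-0.4,0,0],"yaw":0},{"hand":1,"slide":[-0.8,0,0],"yaw":0},{"hand":1,"slide":[-1.1,-0.05,0],"yaw":0},{"hand":1,"slide":[-1.5,-0.05,0],"yaw":0},{"hand":1,"slide":[-2,-0.05,0],"yaw":0},{"hand":1,"slide":[-2.6,-0.1,0],"yaw":0},{"hand":1,"slide":[-3.2,-0.1,0],"yaw":0}]'
```

```text
time_s: 6.62
tcp_pos: [0.5615, 0.0825, 0.1168]
ee_rot: [[1.0, 0.032, 0.002], [0.032, -1.0, 0.001], [0.002, -0.001, -1.0]]
wrist_force: [3.3, 2.0, 1.7]
gripper_width: 0.007
```

The reading is +3.3 N, so the tray is following. I'll carry on.

```bash
python3 -m inch '[{"hand":1,"slide":[-0.8,0,0],"yaw":0},{"hand":1,"slide":[-1.6,-0.05,0],"yaw":0},{"hand":1,"slide":[-2.4,-0.1,0],"yaw":0},{"hand":1,"slide":[-3.2,-0.1,0],"yaw":0},{"hand":1,"slide":[-4,-0.1,0],"yaw":0},{"hand":1,"slide":[-4.8,-0.15,0],"yaw":0},{"hand":1,"slide":[-5.6,-0.15,0],"yaw":0},{"hand":1,"slide":[-6.4,-0.2,0],"yaw":0},{"hand":1,"slide":[-7.2,-0.2,0],"yaw":0},{"hand":1,"slide":[-8,-0.25,0],"yaw":0}]'
```

```text
time_s: 7.88
tcp_pos: [0.4809, 0.0796, 0.1163]
ee_rot: [[1.0, 0.031, 0.0], [0.031, -1.0, 0.0], [0.0, -0.0, -1.0]]
wrist_force: [3.5, 2.0, 3.8]
gripper_width: 0.003
```

```bash
python3 -m inch '[{"hand":1,"slide":[-0.4,0,0],"yaw":0},{"hand":1,"slide":[-0.8,0,0],"yaw":0},{"hand":1,"slide":[-1.2,-0.05,0],"yaw":0},{"hand":1,"slide":[-1.6,-0.05,0],"yaw":0}]'
```

```text
time_s: 8.38
tcp_pos: [0.465, 0.0791, 0.1161]
ee_rot: [[1.0, 0.031, -0.0], [0.031, -1.0, -0.0], [-0.0, 0.0, -1.0]]
wrist_force: [3.5, -0.2, 1.8]
gripper_width: 0.002
```

```bash
python3 -m inch '[{"hand":1,"slide":[-0.3,0,0],"yaw":0},{"hand":1,"slide":[-0.6,0,0],"yaw":0},{"hand":1,"slide":[-0.6,0,0],"yaw":0}]'; python3 -m inch '[{"hand":1,"slide":[-0.3,0,0],"yaw":0},{"hand":1,"slide":[-0.6,-0.05,0],"yaw":0},{"hand":1,"slide":[-0.6,-0.05,0],"yaw":0}]'
```

```text
time_s: 8.75
tcp_pos: [0.4585, 0.0788, 0.116]
ee_rot: [[1.0, 0.031, -0.002], [0.031, -1.0, -0.001], [-0.002, 0.001, -1.0]]
wrist_force: [1.6, 0.9, 1.5]
gripper_width: 0.003
time_s: 9.12
tcp_pos: [0.4552, 0.079, 0.1164]
ee_rot: [[0.999, 0.032, 0.005], [0.032, -0.999, 0.001], [0.005, -0.001, -1.0]]
wrist_force: [9.6, -3.9, -4.8]
gripper_width: 0.003
```

```bash
python3 -m inch '[{"hand":1,"slide":[-0.2,0,0],"yaw":0},{"hand":1,"slide":[-0.4,0,0],"yaw":0},{"hand":1,"slide":[-0.4,0,0],"yaw":0}]'
```

```text
time_s: 9.5
tcp_pos: [0.4546, 0.0797, 0.117]
ee_rot: [[0.999, 0.034, 0.012], [0.034, -0.999, 0.003], [0.012, -0.003, -1.0]]
wrist_force: [19.3, -8.2, -11.0]
gripper_width: 0.005
```

The tray is at its stop: 4 mm more command gave 0.6 mm of motion and 19 N. I'll back off within the gap, then lift out.

```bash
python3 -m inch '[{"hand":1,"slide":[0.5,0,0],"yaw":0},{"hand":1,"slide":[1,0,0],"yaw":0},{"hand":1,"slide":[1.4,0.05,0],"yaw":0},{"hand":1,"slide":[1.4,0.05,0],"yaw":0}]'
```

```text
time_s: 10.0
tcp_pos: [0.4629, 0.0789, 0.1159]
ee_rot: [[1.0, 0.031, -0.001], [0.031, -1.0, -0.001], [-0.001, 0.001, -1.0]]
wrist_force: [0.4, -0.6, -0.9]
gripper_width: 0.013
```

```bash
python3 -m inch '[{"hand":1,"slide":[0,0,2],"yaw":0},{"hand":1,"slide":[0,0,5],"yaw":0},{"hand":1,"slide":[0,0,10],"yaw":0},{"hand":1,"slide":[0,4,15],"yaw":0},{"hand":1,"slide":[0,10,18],"yaw":0},{"hand":1,"slide":[-2,16,18],"yaw":0},{"hand":1,"slide":[-4,22,18],"yaw":0},{"hand":1,"slide":[-6,27,18],"yaw":0},{"hand":1,"slide":[-8,32,18],"yaw":0},{"hand":1,"slide":[-8,32,18],"yaw":0}]'
python3 - <<'E'
from h import *
im=capture('top'); cv2.imwrite('pics/t4.png',cv2.resize(im,(800,600))); cv2.imwrite('pics/t4r.png',im)
im=capture('side'); cv2.imwrite('pics/s4r.png',im)
cv2.imwrite('pics/s4.png',cv2.resize(im,(800,600)))
E
```

```text
time_s: 11.25
tcp_pos: [0.3815, 0.4017, 0.2954]
ee_rot: [[0.999, 0.036, -0.001], [0.036, -0.999, -0.001], [-0.001, 0.001, -1.0]]
wrist_force: [-1.3, -0.1, 0.3]
gripper_width: 0.003
```

View pics/t4.png

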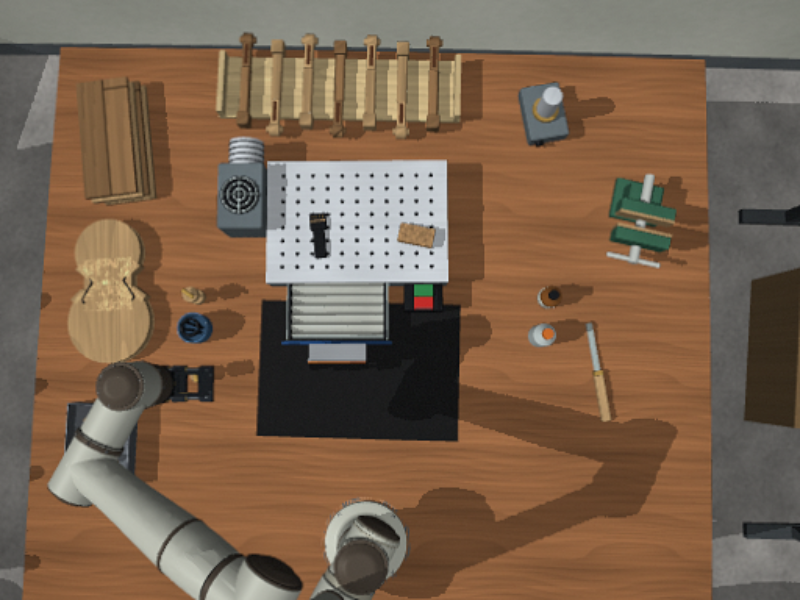

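View pics/s4.png

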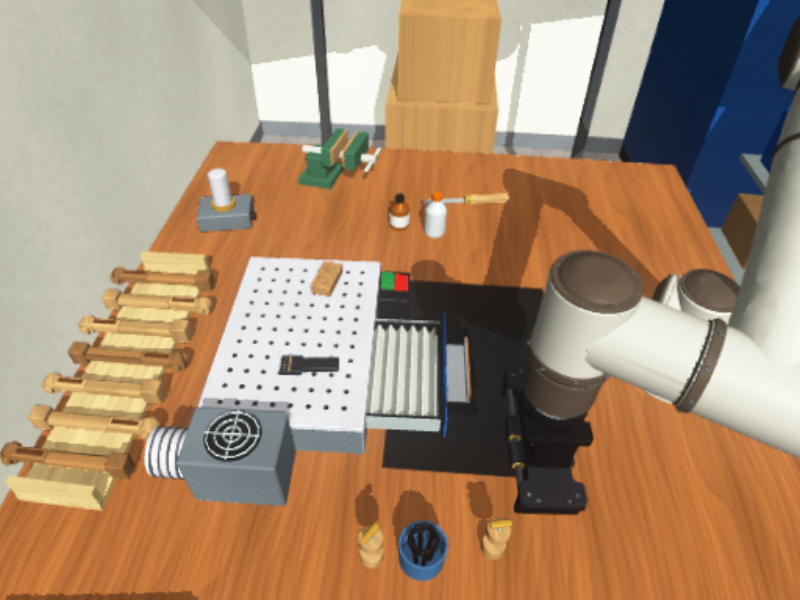

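Both views show the tray fully out: its front is at row 343 in the top view, against 287 before. The green half of the rocker is up, and everything loose is where it started.

```bash
python3 -c "
from h import *
a=[cv2.imread(f'pics/{n}').astype(int) for n in('side0.png','s4r.png')]
H=[(x[165:200,235:275,2]>150)&(x[165:200,235:275,1]<70) for x in a]; G=[(x[165:200,235:275,1]>100)&(x[165:200,235:275,2]<80) for x in a]
print([h.sum() for h in H],[g.sum() for g in G])
from station import finish_job; print(finish_job())"
```

```text
[np.int64(90), np.int64(78)] [np.int64(91), np.int64(91)]
the job is handed in; nothing more can be done
None
```

I switched the box off and then drew the filter tray out to its stop. The job was handed in at about 11.4 s on the robot's clock, with the arm clear of everything.

- **Switch:** I pressed the red half with closed fingertips until it bottomed. The fingertips stopped at about 82 mm, and the force rose from 10 to 26 N over the last 0.5 mm. The pictures afterwards show the green half standing up. The camera is nearly overhead there, so I could not measure the rocker's tilt; "fully down" rests on the height and the force.
- **Tray:** I hooked the closed fingertips behind the lip without pinching it and pulled at about 3.5 N for roughly 130 mm. It then hit a hard stop: 4 mm more command gave 0.6 mm of motion and 19 N. I backed the fingers off inside the gap and lifted them out.
- **Other checks:** In the last top and side views the tray is out and every loose object looks to be where it started. One spool clamp was hidden by the arm in the top view but visible in the side view. The last colour counts in the side view showed less red (90 to 78 pixels), as expected, but green did not change (91 both times), so that check settled nothing.

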